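# Find the flange bearing that drags and set it aside for rework

### The arm

A 7-joint arm with a two-finger parallel gripper is mounted at the origin on the work surface. World frame = base frame: x ahead of the robot, y to its left, z up, the work surface at z = 0. Lengths are in m, angles in rad, forces in N, time in s.
With the tool pointing down it reaches from about 0.4 to 0.9 m from the base axis. Payload 5.5 kg.
Tool frame: the origin (TCP) lies at the very end of the fingers, on their centre line; the grasp point (between the pads) lies 19 mm behind it; z points along the fingers, y is the direction in which the jaws open and shut (so a half turn about z gives the same grasp; the last joint's range is limited). The gripper opens to 92 mm and grips with 3 to 60 N. Pads are 19 mm wide; open, the fingers measure 130 mm over their backs; the gripper's body (75 mm by 190 mm) begins 47 mm behind the grasp point.
Start: joints at [1.423, 0.501, -0.427, 1.55, 0.221, 1.138, -0.21], TCP at [0.26, -0.596, 0.227] pointing down, gripper open.
Joint ranges: [-2.88, 2.88], [-0.31, 2.03], [-1.54, 1.56], [0.2, 2.42], [-1.41, 4.55], [0.19, 2.02], [-2.57, 2.57]. Speed limits (rad/s): [2.57, 2.57, 3.14, 3.14, 3.14, 3.14, 3.14].

### API

Orientations are given as [roll, pitch, yaw] about the fixed x, y, z axes, in that order (R = Rz(yaw) Ry(pitch) Rx(roll)).
In Python, from plant import monitor, vision, job gives the robot as it stands.
- The arm moves only by the tool drive_tool, never from a script. Its argument "commands" is a list that holds one entry, the list of rows, each a list of 4 numbers: the shift along the tool's x, y, z in m, then the turn about the tool's z in rad. A call has 1 to 5 rows; each row shifts and turns the commanded pose from where the row before left it, along the tool's axes as they then stand; what a row does not reach is not made up. A row lasts 1/12 s, in which the tool goes at most 41.7 mm and 7.16 degrees, less where a joint would pass 70% of its speed; a pose out of reach is approached as far as the arm can. A call with a gripper value outside its range is refused whole. "hand" is the closure, from 0 (fully open) to 1 (shut), set as the call begins (left out, the last holds). The fingers move at their own pace and stop on an object; "grip_force" is the grip in N (left out, the last holds). Time passes only in rows, so rows that do not move let the fingers close. It gives the time, the measured TCP pose, the force and the opening at its end, in the units of the state.
- monitor.state(): the state, without advancing time (a new reading comes with each control period).
- vision.capture(name): name is "scene" or "top" or "wrist"; returns (picture, depth): 384x512x3 uint8, red, green, blue; 384x512 float32, m along the optical axis (not along the pixel's ray), 0 where there is no reading.
- vision.camera_info(name): a dict with "fx", "fy", "cx", "cy" (pixels), "R" (3x3) and "t" (3): a world point X has camera coordinates R X + t; the wrist camera has in their place "mount" (4x4, takes a point from camera to tool coordinates, whose origin is the TCP and whose axes are the flange's). Camera axes: x right, y down, z forward; pixel columns grow to the right and rows downward; lengths in m; the calibration is good to about 2 mm. A picture is of the moment at which its call begins: read the wrist's pose just before it. camera_info takes no time and is no camera call.
- job.sign_off(): hands the job in, once; it reports no verdict.
The state is a dict: "time": time; "qpos": joint angles; "qd": joint speeds; "tau": joint torques, N m; "ee_pos": TCP position; "tool_rot": TCP orientation; "force": force on the tool from outside, world axes, zero at the start; "wrist_torque": the same for the moment, N m; "width": finger opening in m.
Only numpy, scipy, OpenCV 4.12 (cv2) and the standard library are available. Lean on these libraries where they do the work, as an engineer would, in place of code of your own. Each camera call takes 0.05 s, during which the arm holds its last target.

### The job

Three drive hubs on flange bearings stand in the plywood rack, and one of the bearings runs stiff. With every unit still in its pocket, push each hub round by about a quarter turn, feeling how hard it turns, and leave it turned; then lift the stiff unit out and seat it fully home, flange down, in the free pocket of the red rework tray. Leave the two free-running units in the rack, handle the bearings gently without leaning on them or dropping or forcing them into a pocket, and do not disturb the other things on the bench.

Things in the scene. Friction and masses are not known exactly. Their poses are not given: they have to be found in the camera images.
- rack: Fixed plywood test rack, 120 x 376 x 16 mm (x, y, z), with three square pockets in a row along its y, each 93 mm wide and 12 mm deep with a 3 mm chamfer round the mouth. A bearing unit stands loose in each; the pocket keeps its housing from turning. Origin: centre of the rack's underside, on the bench.
- pocket_left (a point): Centre of the floor of the rack's left pocket (125 mm along the rack's y), 4 mm above the bench, axes as the rack's. The unit in it stands within 1 mm of centre (1.5 mm play on each side), square to the pocket. At the start the hub's two pins lie along the rack's x, within 0.3 rad.
- pocket_middle (a point): The same for the middle pocket. Unit (0.9 kg, all three alike), heights over its underside: green housing, 90 x 90 x 12 mm square flange, boss to 24 mm; on it turns the steel hub: drive plate 100 mm across, 26 to 34 mm; two upright brass drive pins 12 mm across, 34 to 50 mm, each 40 mm from the axis; central spigot 32 mm across, 34 to 84 mm, to be gripped from above for lifting.
- pocket_right (a point): The same for the right pocket (-125 mm along the rack's y). A hub turns endlessly either way and stays where it is left. The stiff one, in any of the pockets, takes about 0.20 N m to turn (5 N at a drive pin); the others 0.03 N m or less (under 1 N at a pin). Lifted by its spigot, the stiff unit's own drag keeps its housing from swinging round.
- tray: Fixed red rework tray, 260 x 125 x 16 mm (x, y, z), with two square pockets 95 mm wide and 12 mm deep, at x = -62.5 mm (free) and x = +62.5 mm (already holding a stripped housing). Origin: centre of its underside, on the bench.
- free_pocket (a point): Centre of the floor of the tray's free pocket (95 mm square, 12 mm deep, 3 mm chamfer), 4 mm above the bench; axes as the tray's. A unit seated fully home stands on this floor. The pocket is square, so the unit may go in at any quarter turn.
- stripped: Bystander: a green housing without a hub (90 x 90 x 24 mm) in the tray's other pocket. Origin: centre of its underside.
- spanner: Bystander: steel spanner 170 mm long, lying behind the rack along the rack's length. Origin: on its underside, near the middle.
- race: Bystander: plain steel bearing, ring 52 mm across and 15 mm high, lying flat in front of the rack. Origin: centre of its underside.
- grease: Bystander: amber jar with black lid, 68 mm across and 85 mm high. Origin: centre of its underside.
- tape: Bystander: roll of brown tape lying flat, 100 mm across and 48 mm high. Origin: centre of its underside.
- glue: Bystander: small white bottle, 32 mm across and 75 mm high. Origin: centre of its underside.
- bolts: Bystander: open blue plastic box 100 x 130 x 45 mm. Origin: centre of its underside.
- thermometer: Bystander: yellow and black hand-held thermometer lying on its side, about 240 mm long and 40 mm high, at the left of the tray. Origin: on its underside, near the middle.

How it is judged:
By the outcome, as a careful person would: the job done as asked, in the order asked, and still so for the second after the job is handed in, with the robot touching nothing.
It also fails if it takes over 72 s, if anything falls off the work surface, if the arm or the gripper's body presses on something with over 40 N, if the wrist force passes 120 N, or if a joint passes its speed limit or range.

## Working session

There is one attempt and no reset: what is moved stays moved. The work goes in short steps, Python scripts to look and compute and a tool call to move; the robot and the scene stay as the last step left them, time stands still between calls to the robot, and variables do not carry over. Pictures are saved under pics/ and viewed, and the job is handed in when it is done.

Besides the shell and the picture viewer there is one more tool, called after ">>>" in YAML: its name, and indented under it one key for each argument. drive_tool: Moves the arm, as the interface text tells. Its arguments: {"type":"object","properties":{"commands":{"type":"array","items":{"type":"array","items":{"type":"array","items":{"type":"number"}}}},"hand":{"type":"number"},"grip_force":{"type":"number"}},"required":["commands"]}

```bash
ls; mkdir -p pics; python3 - <<'E'
from plant import monitor, vision, job
import cv2, numpy as np
print(monitor.state())
for n in ("scene","top"):
    p,d=vision.capture(n); cv2.imwrite(f"pics/{n}0.png",p[:,:,::-1]); np.savez(f"pics/{n}0.npz",p=p,d=d); print(vision.camera_info(n))
print(vision.camera_info("wrist"))
E
```

```text
pics
{'time': 0.0, 'qpos': array([ 1.42323239,  0.50188809, -0.42675019,  1.55147533,  0.22080125,
        1.13830787, -0.21029082]), 'qd': array([2.53791573e-04, 8.96369834e-04, 8.96538304e-04, 3.80008740e-04,
       2.43256250e-04, 4.46923691e-05, 4.90583391e-04]), 'tau': array([-1.73441467e-04, -5.66599953e+01, -5.81615478e+00, -2.79122311e+01,
       -6.84545282e-02,  3.07804160e-02,  1.69536461e-04]), 'ee_pos': array([ 0.25919867, -0.5952935 ,  0.22563898]), 'tool_rot': array([-3.13956940e+00, -5.19277583e-05,  4.10797527e-01]), 'force': array([-0.34794241, -0.26918992,  0.02229924]), 'wrist_torque': array([-0.00580083,  0.02841052,  0.03934243]), 'width': 0.09180993377727117}
{'fx': 444.5650038149783, 'fy': 444.5650038149783, 'cx': 253.7764231951701, 'cy': 191.95555022284407, 'R': array([[ 0.62847304,  0.77780287, -0.00665897],
       [ 0.61306441, -0.50059518, -0.61119268],
       [-0.47872087,  0.38003574, -0.79145383]]), 't': array([-0.35945572, -0.34296254,  1.63735312])}
{'fx': 459.3913302506983, 'fy': 459.3913302506983, 'cx': 252.76026439265868, 'cy': 186.77814036693513, 'R': array([[ 5.91145111e-03, -9.99982205e-01,  8.02614126e-04],
       [-9.93751908e-01, -5.96407500e-03, -1.11452120e-01],
       [ 1.11454924e-01, -1.38755560e-04, -9.93769481e-01]]), 't': array([-0.02898579,  0.57117214,  1.61424608])}
{'fx': 336.0280146735643, 'fy': 336.0280146735643, 'cx': 256.99366556592025, 'cy': 197.61643151783798, 'mount': array([[ 7.89456527e-04, -9.56254063e-01, -2.92536398e-01,
         8.00502934e-02],
       [ 9.99999656e-01,  8.29624397e-04, -1.32477352e-05,
        -5.18950906e-04],
       [ 2.55363534e-04, -2.92536287e-01,  9.56254389e-01,
        -1.58527021e-01],
       [ 0.00000000e+00,  0.00000000e+00,  0.00000000e+00,
         1.00000000e+00]])}
```

View pics/top0.png

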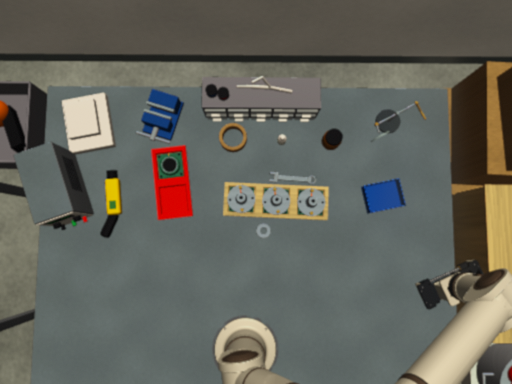

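View pics/scene0.png

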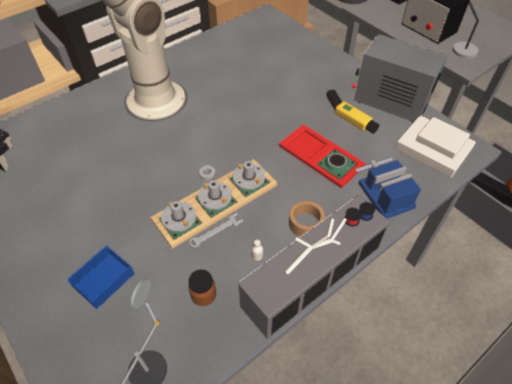

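The top view shows the rack at about (276,201) with three hubs. The tray is at (172,183), with its free pocket on the side nearer the robot. I'll get a coarse pose for each.

```bash
cat > h.py <<'E'
import numpy as np, cv2
from scipy.spatial.transform import Rotation as Ro
from plant import monitor, vision, job
def pts(name,d,st=None):
    c=vision.camera_info(name); v,u=np.mgrid[0:d.shape[0],0:d.shape[1]]
    P=np.stack([(u-c['cx'])*d/c['fx'],(v-c['cy'])*d/c['fy'],d],-1)
    if name=='wrist':
        M=c['mount']; P=P@M[:3,:3].T+M[:3,3]
        return P@Ro.from_euler('xyz',st['tool_rot']).as_matrix().T+st['ee_pos']
    return (P-c['t'])@c['R']
def look(tag):
    st=monitor.state(); p,d=vision.capture('wrist'); cv2.imwrite(f'pics/{tag}.png',p[:,:,::-1])
    np.savez(f'pics/{tag}.npz',p=p,d=d,pos=st['ee_pos'],rot=st['tool_rot']); return st,p,d,pts('wrist',d,st)
def load(tag):
    z=np.load(f'pics/{tag}.npz'); st=dict(ee_pos=z['pos'],tool_rot=z['rot']); return st,z['p'],z['d'],pts('wrist',z['d'],st)
E
python3 - <<'E'
from h import *
z=np.load('pics/top0.npz');p,d=z['p'],z['d'];P=pts('top',d)
hsv=cv2.cvtColor(p,cv2.COLOR_RGB2HSV);H,S,V=[hsv[...,i].astype(int) for i in range(3)]
def box(m,n):
    m=m&(d>0)
    nn,l,s,c=cv2.connectedComponentsWithStats(m.astype(np.uint8))
    k=1+np.argmax(s[1:,4]);q=P[l==k]
    r=cv2.minAreaRect(q[:,:2].astype(np.float32));print(n,s[k],r,np.median(q[:,2]))
v,u=np.mgrid[0:384,0:512]
box((H<8)&(S>180)&(V>120)&(u<220)&(u>130),'tray')
box((u>215)&(u<335)&(v>178)&(v<225)&(H>8)&(H<30)&(S>60),'rack')
for n,(a,b) in dict(race=(264,230),spanL=(272,177),spanR=(313,179),glue=(282,139),grease=(332,138),bolts=(384,196),thermo=(112,200),tape=(233,137),hl=(241,200),hm=(276,200),hr=(312,201)).items():print(n,P[b,a].round(3))
E
```

```text
tray [ 152  146   41   74 1803] ((0.5896576642990112, 0.26966604590415955), (0.25925758481025696, 0.12471655756235123), 7.1967902183532715) 0.012152918831924894
rack [ 223  182  106   39 1688] ((0.5248723030090332, -0.1092233657836914), (0.383036732673645, 0.12567000091075897), 87.81717681884766) 0.015882592424713928
race [ 0.418 -0.067  0.   ]
spanL [ 0.611 -0.096  0.002]
spanR [ 0.604 -0.245  0.008]
glue [ 0.739 -0.128  0.065]
grease [ 0.74  -0.303  0.081]
bolts [ 0.544 -0.503  0.004]
thermo [0.521 0.477 0.031]
tape [0.76  0.049 0.   ]
hl [0.518 0.014 0.097]
hm [ 0.52  -0.106  0.088]
hr [ 0.517 -0.23   0.092]
```

>>> drive_tool:
  commands:
    - [[0.031, -0.02, -0.0075, 0], [0.031, -0.02, -0.0075, 0], [0.031, -0.02, -0.0075, 0], [0.031, -0.02, -0.0075, 0], [0.031, -0.02, -0.0075, 0]]

```text
time: 0.52
ee_pos: [0.3622, -0.4405, 0.2641]
tool_rot: [-3.141, 0.0, 0.411]
force: [1.3, -0.6, 0.6]
width: 0.0916
```

>>> drive_tool:
  commands:
    - [[0.031, -0.02, -0.0075, 0], [0.031, -0.02, -0.0075, 0], [0.031, -0.02, -0.0075, 0], [0.031, -0.02, -0.0075, 0], [0.031, -0.02, -0.0075, 0]]

```text
time: 0.93
ee_pos: [0.4643, -0.287, 0.3019]
tool_rot: [-3.141, 0.0, 0.411]
force: [1.2, -0.2, 0.3]
width: 0.0919
```

>>> drive_tool:
  commands:
    - [[0.031, -0.02, -0.0075, 0], [0.031, -0.02, -0.0075, 0], [0.031, -0.02, -0.0075, 0], [0.031, -0.02, -0.0075, 0], [0.031, -0.02, -0.0075, 0]]

```text
time: 1.35
ee_pos: [0.5665, -0.1336, 0.3393]
tool_rot: [-3.141, 0.001, 0.411]
force: [0.5, 0.5, 0.2]
width: 0.0918
```

>>> drive_tool:
  commands:
    - [[0, 0, 0, 0.11], [0, 0, 0, 0.11], [0, 0, 0, 0.11], [0, 0, 0, 0.08], [0, 0, 0, 0]]

```text
time: 1.77
ee_pos: [0.5658, -0.135, 0.3387]
tool_rot: [-3.141, 0.001, -0.002]
force: [-0.3, 0.2, 0.2]
width: 0.0921
```

```bash
python3 - <<'E'
from h import *
st,p,d,P=look('w1'); print(st['qpos'].round(3),st['ee_pos'],st['tool_rot'],st['wrist_torque'])
E
```

```text
[ 0.674  0.314 -0.617  1.58   0.186  1.308 -1.541] [ 0.56582648 -0.13499988  0.33873584] [-3.14149612e+00  9.62650649e-04 -1.71527888e-03] [ 0.07417989  0.01809218 -0.00489965]
```

View pics/w1.png

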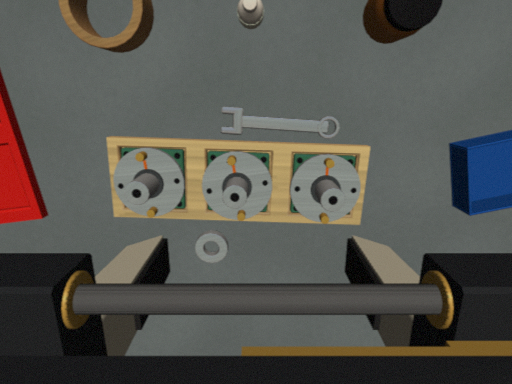

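The wrist view shows the three hubs: left at (149,183), middle (237,186) and right (327,188). Pins are at about (141,156)/(152,213), (232,160)/(241,216) and (329,163)/(324,219). Next I'll fit them in 3D.

```bash
cat > fit.py <<'E'
from h import *
def hubs(P,p,seeds):
    hsv=cv2.cvtColor(p,cv2.COLOR_RGB2HSV)
    for c in seeds:
        c=np.array(c); 
        r=np.hypot(P[...,0]-c[0],P[...,1]-c[1])
        for lo,hi,R,n in ((.08,.10,.03,'spig'),(.034,.042,.06,'plate')):
            m=(P[...,2]>lo)&(P[...,2]<hi)&(r<R); q=P[m]
            (x,y),rad=cv2.minEnclosingCircle(q[:,:2].astype(np.float32))
            print(n,len(q),round(x,4),round(y,4),'rad',round(rad,4),'z',np.median(q[:,2]).round(4))
        m=(P[...,2]>.049)&(P[...,2]<.060)&(r<.055)&(r>.028)
        nn,l,s,cc=cv2.connectedComponentsWithStats(m.astype(np.uint8))
        pp=[]
        for k in range(1,nn):
            if s[k,4]>25:
                q=P[l==k]; (x,y),rad=cv2.minEnclosingCircle(q[:,:2].astype(np.float32)); pp.append((x,y)); print('  pin',s[k,4],round(x,4),round(y,4),round(rad,4),np.median(q[:,2]).round(4))
        if len(pp)==2:
            a,b=np.array(pp); print('  mid',((a+b)/2).round(4),'ang',np.degrees(np.arctan2(*(a-b)[::-1]))%180,'sep',np.linalg.norm(a-b))
def rect(m,P,n):
    nn,l,s,c=cv2.connectedComponentsWithStats(m.astype(np.uint8)); k=1+np.argmax(s[1:,4]); q=P[l==k]
    print(n,len(q),cv2.minAreaRect(q[:,:2].astype(np.float32)),np.median(q[:,2]))
E
python3 - <<'E'
from fit import *
st,p,d,P=load('w1')
hubs(P,p,[(.518,.016),(.52,-.108),(.515,-.233)])
v,u=np.mgrid[0:384,0:512]
rect((abs(P[...,2]-.016)<.005)&(u>90)&(u<390)&(v>120)&(v<240),P,'rack')
E
```

```text
spig 515 0.5274 0.0192 rad 0.0161 z 0.0883
plate 2775 0.5272 0.0198 rad 0.0503 z 0.0385
  pin 69 0.566 0.0227 0.0056 0.0543
  pin 43 0.4871 0.0158 0.0057 0.0543
  mid [0.5266 0.0193] ang 5.020101356610058 sep 0.07918818394007193
spig 491 0.5217 -0.1046 rad 0.0159 z 0.0884
plate 2857 0.5216 -0.1044 rad 0.05 z 0.0384
  pin 65 0.5598 -0.0992 0.0056 0.0544
  pin 62 0.4815 -0.1101 0.0058 0.054
  mid [ 0.5206 -0.1047] ang 7.900360807951101 sep 0.07900952830966006
spig 495 0.5176 -0.2294 rad 0.016 z 0.0882
plate 2766 0.5175 -0.2295 rad 0.05 z 0.0383
  pin 67 0.5561 -0.2303 0.0058 0.0542
  pin 61 0.4766 -0.2284 0.0059 0.0544
  mid [ 0.5164 -0.2294] ang 178.62015783937952 sep 0.07958973668406104
rack 8314 ((0.5217788815498352, -0.10461652278900146), (0.377544105052948, 0.1208472028374672), 87.8484115600586) 0.016245575588002825
```

>>> drive_tool:
  commands:
    - [[-0.0078, -0.0309, 0.02, 0], [-0.0078, -0.0309, 0.02, 0], [-0.0078, -0.0309, 0.02, 0], [-0.0078, -0.0309, 0.02, 0], [-0.0078, -0.0309, 0.02, 0]]
  hand: 0.39

```text
time: 2.23
ee_pos: [0.5262, 0.0203, 0.2384]
tool_rot: [3.141, -0.0, 0.003]
force: [0.1, 0.7, 0.0]
width: 0.0631
```

>>> drive_tool:
  commands:
    - [[0, 0, 0.015, 0.11], [0, 0, 0.015, 0.11], [0, 0, 0.015, 0.11], [0, 0, 0.015, 0.11], [0, 0, 0.015, 0.11]]

```text
time: 2.65
ee_pos: [0.5268, 0.0193, 0.1634]
tool_rot: [3.142, 0.0, -0.552]
force: [0.9, 0.7, 0.2]
width: 0.0558
```

>>> drive_tool:
  commands:
    - [[0, 0, 0.015, 0.11], [0, 0, 0.015, 0.11], [0, 0, 0.01, 0.1], [0, 0, 0, 0]]

```text
time: 2.98
ee_pos: [0.5248, 0.0181, 0.1242]
tool_rot: [3.134, 0.001, -0.843]
force: [0.4, 0.5, 0.4]
width: 0.0559
```

```bash
cat > s.py <<'E'
from h import *
import sys
s=monitor.state(); print('t',s['time'],'q',s['qpos'].round(3),s['ee_pos'].round(4),np.degrees(s['tool_rot']).round(2),'F',s['force'].round(2),'T',s['wrist_torque'].round(3),'w',s['width'])
if len(sys.argv)>2:
    g=np.array([float(a) for a in sys.argv[1:]]); y=s['tool_rot'][2]; e=g[:3]-s['ee_pos']
    print('tool delta',np.round([np.cos(y)*e[0]+np.sin(y)*e[1],np.sin(y)*e[0]-np.cos(y)*e[1],-e[2]],4),'turn',round(y-np.radians(g[3]),4) if len(g)>3 else '')
E
python3 s.py .527 .0195 .043 -50
```

```text
t 2.9833 q [ 0.024  0.387 -0.136  1.954  0.075  0.812 -2.567] [0.5248 0.0181 0.1242] [ 1.7958e+02  6.0000e-02 -4.8270e+01] F [0.36 0.51 0.36] T [ 0.1    0.076 -0.006] w 0.055905948395377894
tool delta [ 0.0004 -0.0026  0.0812] turn 0.0301
```

Joint 7 is at its lower limit here, so I'll turn the other way and start at yaw about +60°, pushing counter-clockwise.

>>> drive_tool:
  commands:
    - [[0, 0, 0, -0.12], [0, 0, 0, -0.12], [0, 0, 0, -0.12], [0, 0, 0, -0.12], [0, 0, 0, -0.12]]

```text
time: 3.4
ee_pos: [0.5267, 0.0204, 0.1271]
tool_rot: [-3.141, 0.002, -0.23]
force: [-1.0, 0.3, -0.1]
width: 0.0562
```

>>> drive_tool:
  commands:
    - [[0, 0, 0, -0.12], [0, 0, 0, -0.12], [0, 0, 0, -0.12], [0, 0, 0, -0.12], [0, 0, 0, -0.12]]

```text
time: 3.82
ee_pos: [0.5269, 0.0201, 0.1273]
tool_rot: [-3.14, 0.0, 0.369]
force: [-0.2, 0.5, -0.7]
width: 0.0555
```

>>> drive_tool:
  commands:
    - [[0, 0, 0, -0.12], [0, 0, 0, -0.12], [0, 0, 0, -0.12], [0, 0, 0, -0.12], [0, 0, 0, -0.12]]

```text
time: 4.23
ee_pos: [0.527, 0.02, 0.1275]
tool_rot: [-3.141, -0.001, 0.969]
force: [-0.5, 0.0, -0.0]
width: 0.0556
```

>>> drive_tool:
  commands:
    - [[0, 0, 0, -0.06], [0, 0, 0, 0], [0, 0, 0, 0]]

```text
time: 4.48
ee_pos: [0.5268, 0.0196, 0.1271]
tool_rot: [-3.14, -0.001, 1.019]
force: [-0.7, 0.1, -0.9]
width: 0.0561
```

```bash
python3 s.py .527 .0195 .043 60
```

```text
t 4.4833 q [ 0.369  0.436 -0.559  1.941  0.301  0.848 -0.902] [0.5268 0.0196 0.1271] [-1.7991e+02 -4.0000e-02  5.8360e+01] F [-0.72  0.07 -0.91] T [-0.079 -0.073  0.003] w 0.056090316301031194
tool delta [-0.      0.0002  0.0841] turn -0.0286
```

>>> drive_tool:
  commands:
    - [[0, 0, 0.02, 0], [0, 0, 0.02, 0], [0, 0, 0.015, 0], [0, 0, 0.01, 0], [0, 0, 0, 0]]

```text
time: 4.9
ee_pos: [0.5247, 0.0197, 0.0596]
tool_rot: [-3.136, 0.002, 1.018]
force: [-0.7, -0.1, -0.1]
width: 0.0557
```

>>> drive_tool:
  commands:
    - [[0, 0, 0.008, 0], [0, 0, 0.006, 0], [0, 0, 0.005, 0], [0, 0, 0, 0], [0, 0, 0, 0]]

```text
time: 5.32
ee_pos: [0.5261, 0.0196, 0.0422]
tool_rot: [-3.139, 0.001, 1.018]
force: [0.2, 0.9, -0.5]
width: 0.0563
```

```bash
python3 s.py .527 .0195 .043 60
```

```text
t 5.3167 q [ 0.301  0.567 -0.482  1.982  0.402  0.688 -0.985] [0.5261 0.0196 0.0422] [-1.7986e+02  6.0000e-02  5.8350e+01] F [ 0.24  0.91 -0.51] T [-0.034 -0.036 -0.01 ] w 0.05626932937057917
tool delta [ 0.0004  0.0009 -0.0008] turn -0.0288
```

>>> drive_tool:
  commands:
    - [[0, 0, 0, -0.07], [0, 0, 0, -0.07], [0, 0, 0, -0.07], [0, 0, 0, -0.07], [0, 0, 0, -0.07]]

```text
time: 5.73
ee_pos: [0.5264, 0.0194, 0.0427]
tool_rot: [-3.14, 0.0, 1.372]
force: [-0.2, -1.0, 0.5]
width: 0.056
```

```bash
python3 s.py
```

```text
t 5.7333 q [ 0.367  0.587 -0.567  1.98   0.474  0.709 -0.692] [0.5264 0.0194 0.0427] [-1.799e+02  3.000e-02  7.859e+01] F [-0.19 -1.    0.48] T [-0.104  0.069  0.021] w 0.05604950180026835
```

>>> drive_tool:
  commands:
    - [[0, 0, 0, -0.07], [0, 0, 0, -0.07], [0, 0, 0, -0.07], [0, 0, 0, -0.07], [0, 0, 0, -0.07]]

```text
time: 6.15
ee_pos: [0.5263, 0.0192, 0.0427]
tool_rot: [-3.139, -0.0, 1.721]
force: [-0.5, -0.4, 0.1]
width: 0.0561
```

```bash
python3 s.py
```

```text
t 6.15 q [ 0.43   0.611 -0.65   1.978  0.545  0.734 -0.4  ] [0.5263 0.0192 0.0427] [-179.88   -0.     98.63] F [-0.48 -0.42  0.07] T [-0.157 -0.06   0.007] w 0.056099389322732215
```

>>> drive_tool:
  commands:
    - [[0, 0, 0, -0.07], [0, 0, 0, -0.07], [0, 0, 0, -0.07], [0, 0, 0, -0.07], [0, 0, 0, -0.07]]

```text
time: 6.57
ee_pos: [0.5264, 0.0191, 0.0427]
tool_rot: [-3.14, -0.001, 2.071]
force: [0.1, -0.5, 0.1]
width: 0.0562
```

```bash
python3 s.py
```

```text
t 6.5667 q [ 0.49   0.639 -0.73   1.976  0.615  0.762 -0.106] [0.5264 0.0191 0.0427] [-1.7989e+02 -3.0000e-02  1.1868e+02] F [ 0.09 -0.49  0.09] T [-0.191 -0.136 -0.022] w 0.05622423451941639
```

>>> drive_tool:
  commands:
    - [[0, 0, 0, -0.07], [0, 0, 0, -0.07], [0, 0, 0, -0.07], [0, 0, 0, -0.07], [0, 0, 0, -0.07]]

```text
time: 6.98
ee_pos: [0.5265, 0.019, 0.0427]
tool_rot: [-3.14, -0.001, 2.421]
force: [0.2, -0.9, -0.1]
width: 0.0563
```

```bash
python3 s.py
```

```text
t 6.9833 q [ 0.546  0.672 -0.809  1.974  0.684  0.793  0.189] [0.5265 0.019  0.0427] [-1.7991e+02 -6.0000e-02  1.3872e+02] F [ 0.16 -0.9  -0.12] T [-0.11  -0.122  0.039] w 0.05625468457503268
```

>>> drive_tool:
  commands:
    - [[0, 0, 0, -0.07], [0, 0, 0, -0.07], [0, 0, 0, -0.07], [0, 0, 0, -0.07], [0, 0, 0, -0.07]]

```text
time: 7.4
ee_pos: [0.5267, 0.019, 0.0427]
tool_rot: [-3.141, -0.001, 2.771]
force: [0.4, -0.1, -0.4]
width: 0.0557
```

```bash
python3 s.py;  python3 - <<'E'
from h import *
look('w2')
E
```

```text
t 7.4 q [ 0.598  0.708 -0.884  1.973  0.75   0.829  0.488] [0.5267 0.019  0.0427] [-1.7994e+02 -7.0000e-02  1.5877e+02] F [ 0.43 -0.13 -0.41] T [-0.076 -0.22   0.015] w 0.055715596585662976
```

View pics/w2.png

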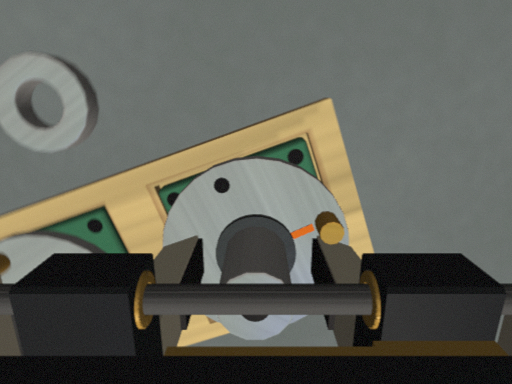

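>>> drive_tool:
  commands:
    - [[0, 0, 0, -0.05], [0, 0, 0, 0.1], [0, 0, -0.02, 0], [0, 0, -0.03, 0], [0, 0, -0.03, 0]]

```text
time: 7.87
ee_pos: [0.5255, 0.0197, 0.1228]
tool_rot: [-3.14, -0.004, 2.717]
force: [0.9, 0.4, -0.1]
width: 0.0564
```

```bash
python3 s.py .5214 -.1045 .12 133
```

```text
t 7.8667 q [ 0.679  0.593 -0.989  1.934  0.607  0.953  0.54 ] [0.5255 0.0197 0.1228] [-179.93   -0.25  155.68] F [ 0.87  0.39 -0.1 ] T [ 0.064 -0.216 -0.016] w 0.056413170352080426
tool delta [-0.0474 -0.1149  0.0028] turn 0.3958
```

>>> drive_tool:
  commands:
    - [[-0.012, -0.0287, 0, 0], [-0.012, -0.0287, 0, 0], [-0.012, -0.0287, 0, 0], [-0.0114, -0.0288, 0, 0], [0, 0, 0, 0.1]]

```text
time: 8.28
ee_pos: [0.5216, -0.1135, 0.1217]
tool_rot: [-3.136, -0.001, 2.608]
force: [0.5, -1.0, -0.4]
width: 0.0561
```

>>> drive_tool:
  commands:
    - [[0, 0, 0, 0.12], [0, 0, 0, 0.12], [0, 0, 0, 0.055], [0, 0, 0, 0], [0, 0, 0, 0]]

```text
time: 8.7
ee_pos: [0.5224, -0.1047, 0.1226]
tool_rot: [-3.14, -0.001, 2.325]
force: [1.1, -0.4, -0.5]
width: 0.0561
```

```bash
python3 s.py .5214 -.1045 .043 133;  python3 - <<'E'
from fit import *
st,p,d,P=look('w3'); hubs(P,p,[(.527,.0195),(.5214,-.1045)])
E
```

```text
t 8.7 q [ 0.846  0.559 -0.894  1.922  0.545  0.925  0.437] [ 0.5224 -0.1047  0.1226] [-1.7990e+02 -7.0000e-02  1.3318e+02] F [ 1.08 -0.44 -0.46] T [ 0.047 -0.126 -0.033] w 0.05613324396378267
tool delta [ 0.0009 -0.0006  0.0796] turn 0.0032
spig 3012 0.5262 0.0186 rad 0.0162 z 0.0885
plate 12218 0.5265 0.019 rad 0.0503 z 0.0386
  pin 400 0.5216 0.0584 0.0065 0.0543
  pin 276 0.5313 -0.021 0.006 0.0543
  mid [0.5264 0.0187] ang 97.0088294674352 sep 0.07996700161315043
spig 2033 0.5207 -0.1051 rad 0.0161 z 0.0884
plate 9147 0.5209 -0.1052 rad 0.0501 z 0.0385
  pin 240 0.4833 -0.1128 0.0048 0.0543
  pin 223 0.5604 -0.0994 0.006 0.0543
  mid [ 0.5219 -0.1061] ang 9.86831616619449 sep 0.0782598591787865
```

View pics/w3.png

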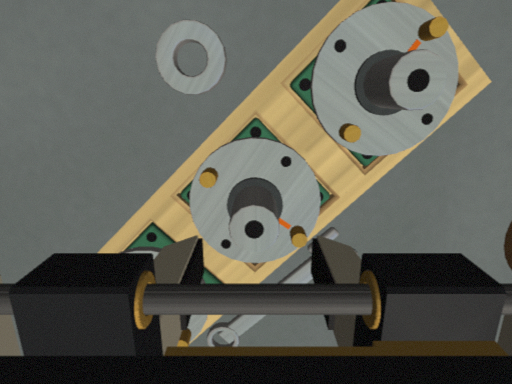

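The left hub turned from 5° to 97° with no measurable torque. The fingers are now straddling the middle hub, so I'll descend and push it clockwise.

>>> drive_tool:
  commands:
    - [[0, 0, 0.02, 0], [0, 0, 0.02, 0], [0, 0, 0.015, 0], [0, 0, 0.008, 0], [0, 0, 0, 0]]

```text
time: 9.17
ee_pos: [0.5207, -0.1043, 0.0574]
tool_rot: [-3.138, -0.005, 2.324]
force: [-0.6, -0.0, 0.1]
width: 0.0563
```

>>> drive_tool:
  commands:
    - [[0, 0, 0.007, 0], [0, 0, 0.006, 0], [0, 0, 0.004, 0], [0, 0, 0, 0], [0, 0, 0, 0]]

```text
time: 9.58
ee_pos: [0.5221, -0.1046, 0.0422]
tool_rot: [-3.14, -0.002, 2.323]
force: [0.6, -0.6, -0.1]
width: 0.0561
```

```bash
python3 s.py .5212 -.1048 .043 133
```

```text
t 9.5833 q [ 0.764  0.673 -0.79   1.96   0.669  0.793  0.34 ] [ 0.5221 -0.1046  0.0422] [-1.7991e+02 -1.2000e-01  1.3312e+02] F [ 0.64 -0.58 -0.06] T [ 0.037 -0.131 -0.006] w 0.05613602316384401
tool delta [ 0.0005 -0.0008 -0.0008] turn 0.0021
```

>>> drive_tool:
  commands:
    - [[0, 0, 0, 0.07], [0, 0, 0, 0.07], [0, 0, 0, 0.07], [0, 0, 0, 0.07], [0, 0, 0, 0.07]]

```text
time: 10.0
ee_pos: [0.5226, -0.1051, 0.0426]
tool_rot: [-3.14, -0.0, 1.97]
force: [0.9, -1.0, -0.8]
width: 0.0564
```

```bash
python3 s.py
```

```text
t 10.0 q [ 0.707  0.641 -0.711  1.962  0.601  0.762  0.042] [ 0.5226 -0.1051  0.0426] [-1.7992e+02 -2.0000e-02  1.1289e+02] F [ 0.95 -1.04 -0.8 ] T [-0.227 -0.248  0.156] w 0.056415971288556674
```

>>> drive_tool:
  commands:
    - [[0, 0, 0, 0.07], [0, 0, 0, 0.07], [0, 0, 0, 0.07], [0, 0, 0, 0.07], [0, 0, 0, 0.07]]

```text
time: 10.42
ee_pos: [0.5227, -0.1057, 0.0427]
tool_rot: [-3.14, 0.001, 1.62]
force: [1.2, -2.6, -1.2]
width: 0.056
```

```bash
python3 s.py
```

```text
t 10.4167 q [ 0.647  0.613 -0.629  1.963  0.531  0.735 -0.252] [ 0.5227 -0.1057  0.0427] [-1.7992e+02  5.0000e-02  9.2820e+01] F [ 1.18 -2.62 -1.24] T [-0.527 -0.282  0.186] w 0.055983510543238704
```

The middle hub reads about 0.19 N m, so it looks like the stiff one. I'll finish its turn.

>>> drive_tool:
  commands:
    - [[0, 0, 0, 0.07], [0, 0, 0, 0.07], [0, 0, 0, 0.07], [0, 0, 0, 0.07], [0, 0, 0, 0.07]]

```text
time: 10.83
ee_pos: [0.5226, -0.1063, 0.0427]
tool_rot: [-3.141, 0.002, 1.27]
force: [0.1, -4.1, -1.5]
width: 0.0562
```

```bash
python3 s.py
```

```text
t 10.8333 q [ 0.585  0.59  -0.546  1.965  0.461  0.712 -0.544] [ 0.5226 -0.1063  0.0427] [-1.7995e+02  1.1000e-01  7.2740e+01] F [ 0.06 -4.08 -1.53] T [-0.842 -0.222  0.196] w 0.05622128610253034
```

>>> drive_tool:
  commands:
    - [[0, 0, 0, 0.07], [0, 0, 0, 0.07], [0, 0, 0, 0.07], [0, 0, 0, 0.07], [0, 0, 0, 0.07]]

```text
time: 11.25
ee_pos: [0.5223, -0.1068, 0.0427]
tool_rot: [-3.141, 0.003, 0.919]
force: [0.6, -4.7, -0.4]
width: 0.0561
```

```bash
python3 s.py
```

```text
t 11.25 q [ 0.52   0.57  -0.462  1.968  0.39   0.693 -0.835] [ 0.5223 -0.1068  0.0427] [-1.7998e+02  1.6000e-01  5.2670e+01] F [ 0.62 -4.7  -0.35] T [-1.082 -0.01   0.2  ] w 0.05607122783315254
```

>>> drive_tool:
  commands:
    - [[0, 0, 0, 0.07], [0, 0, 0, 0.07], [0, 0, 0, 0.07], [0, 0, 0, 0.07], [0, 0, 0, 0.07]]

```text
time: 11.67
ee_pos: [0.5219, -0.1072, 0.0427]
tool_rot: [3.141, 0.004, 0.569]
force: [-1.0, -6.3, 0.4]
width: 0.0563
```

```bash
python3 s.py;  python3 - <<'E'
from h import *
look('w4')
E
```

```text
t 11.6667 q [ 0.453  0.554 -0.376  1.97   0.318  0.677 -1.125] [ 0.5219 -0.1072  0.0427] [179.97   0.2   32.59] F [-0.97 -6.31  0.42] T [-1.225  0.306  0.188] w 0.05632585024896581
```

View pics/w4.png

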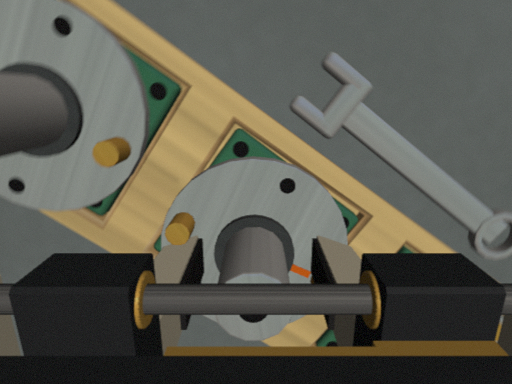

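>>> drive_tool:
  commands:
    - [[0, 0, 0, 0.02], [0, 0, 0, -0.12], [0, 0, -0.02, 0], [0, 0, -0.03, 0], [0, 0, -0.03, 0]]

```text
time: 12.13
ee_pos: [0.5215, -0.1042, 0.1227]
tool_rot: [-3.138, 0.003, 0.674]
force: [0.5, -0.8, 0.1]
width: 0.0559
```

```bash
python3 s.py .5172 -.2297 .12 53.6
```

```text
t 12.1333 q [ 0.525  0.435 -0.464  1.932  0.255  0.838 -0.972] [ 0.5215 -0.1042  0.1227] [-1.7977e+02  1.5000e-01  3.8610e+01] F [ 0.47 -0.84  0.07] T [-0.037 -0.064 -0.001] w 0.055918552478534105
tool delta [-0.0817  0.0954  0.0027] turn -0.2616
```

>>> drive_tool:
  commands:
    - [[-0.0204, 0.0239, 0, 0], [-0.0204, 0.0239, 0, 0], [-0.0204, 0.0239, 0, 0], [-0.0204, 0.0239, 0, 0], [0, 0, 0, -0.1]]

```text
time: 12.55
ee_pos: [0.5171, -0.2391, 0.1228]
tool_rot: [3.139, 0.005, 0.764]
force: [0.7, -0.9, 0.1]
width: 0.0556
```

>>> drive_tool:
  commands:
    - [[0, 0, 0, -0.1], [0, 0, 0, -0.062], [0, 0, 0, 0], [0, 0, 0, 0]]

```text
time: 12.88
ee_pos: [0.5183, -0.2302, 0.1225]
tool_rot: [-3.14, 0.001, 0.933]
force: [0.1, -0.2, 0.8]
width: 0.056
```

```bash
python3 s.py .5172 -.2297 .043 53.6;  python3 - <<'E'
from fit import *
st,p,d,P=look('w5'); hubs(P,p,[(.5214,-.1045),(.5172,-.2297)])
E
```

```text
t 12.8833 q [ 0.751  0.494 -0.485  1.847  0.292  0.873 -0.512] [ 0.5183 -0.2302  0.1225] [-1.7989e+02  4.0000e-02  5.3480e+01] F [ 0.1  -0.21  0.8 ] T [ 0.005 -0.053 -0.019] w 0.056022020719427044
tool delta [-0.0002 -0.0012  0.0795] turn -0.0021
spig 3173 0.5212 -0.1049 rad 0.0163 z 0.0885
plate 11384 0.5209 -0.1048 rad 0.0501 z 0.0386
  pin 363 0.5146 -0.0691 0.0044 0.0543
  pin 281 0.5257 -0.1448 0.0059 0.0544
  mid [ 0.5202 -0.1069] ang 98.39193752202355 sep 0.07646135611465497
spig 2016 0.5169 -0.2298 rad 0.016 z 0.0884
plate 9059 0.5165 -0.2301 rad 0.0502 z 0.0385
  pin 241 0.5561 -0.2316 0.0059 0.0542
  pin 225 0.4769 -0.2289 0.0061 0.0542
  mid [ 0.5165 -0.2303] ang 178.01268375308484 sep 0.07925899649306829
```

View pics/w5.png

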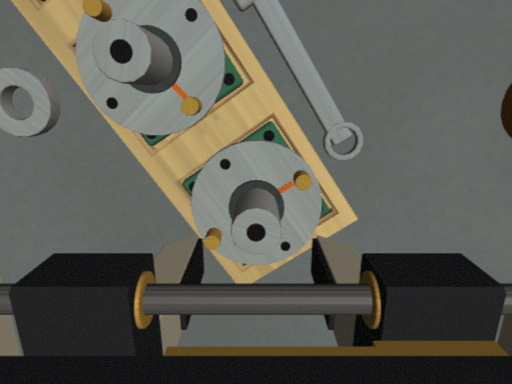

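The middle hub went from about 8° to about -82°, a 90° turn. On to the right hub.

>>> drive_tool:
  commands:
    - [[0, -0.001, 0.02, 0], [0, 0, 0.02, 0], [0, 0, 0.015, 0], [0, 0, 0.008, 0], [0, 0, 0, 0]]

```text
time: 13.35
ee_pos: [0.5159, -0.2289, 0.0575]
tool_rot: [-3.136, 0.002, 0.935]
force: [-0.3, -0.3, -0.4]
width: 0.0563
```

>>> drive_tool:
  commands:
    - [[0, 0, 0.007, 0], [0, 0, 0.006, 0], [0, 0, 0.004, 0], [0, 0, 0, 0], [0, 0, 0, 0]]

```text
time: 13.77
ee_pos: [0.5171, -0.2297, 0.0422]
tool_rot: [-3.139, 0.001, 0.935]
force: [-0.2, -0.1, 0.4]
width: 0.0558
```

>>> drive_tool:
  commands:
    - [[0, 0, 0, -0.07], [0, 0, 0, -0.07], [0, 0, 0, -0.07], [0, 0, 0, -0.07], [0, 0, 0, -0.07]]

```text
time: 14.18
ee_pos: [0.5173, -0.2303, 0.0427]
tool_rot: [-3.14, 0.001, 1.288]
force: [0.6, -1.4, 0.4]
width: 0.0559
```

>>> drive_tool:
  commands:
    - [[0, 0, 0, -0.07], [0, 0, 0, -0.07], [0, 0, 0, -0.07], [0, 0, 0, -0.07], [0, 0, 0, -0.07]]

```text
time: 14.6
ee_pos: [0.5171, -0.2305, 0.0427]
tool_rot: [-3.139, 0.0, 1.638]
force: [-0.4, -1.5, 0.5]
width: 0.0559
```

```bash
python3 s.py
```

```text
t 14.6 q [ 0.831  0.649 -0.597  1.882  0.513  0.769  0.017] [ 0.5171 -0.2305  0.0427] [-1.7987e+02  3.0000e-02  9.3850e+01] F [-0.42 -1.55  0.54] T [-0.237  0.063 -0.008] w 0.05589760605192007
```

>>> drive_tool:
  commands:
    - [[0, 0, 0, -0.07], [0, 0, 0, -0.07], [0, 0, 0, -0.07], [0, 0, 0, -0.07], [0, 0, 0, -0.07]]

```text
time: 15.02
ee_pos: [0.5172, -0.2307, 0.0427]
tool_rot: [-3.139, -0.0, 1.988]
force: [-0.2, -1.4, -0.1]
width: 0.056
```

```bash
python3 s.py
```

```text
t 15.0167 q [ 0.889  0.676 -0.678  1.88   0.583  0.796  0.312] [ 0.5172 -0.2307  0.0427] [-1.7986e+02 -1.0000e-02  1.1390e+02] F [-0.19 -1.4  -0.09] T [-0.18  -0.087  0.023] w 0.05599131830822435
```

>>> drive_tool:
  commands:
    - [[0, 0, 0, -0.07], [0, 0, 0, -0.07], [0, 0, 0, -0.07], [0, 0, 0, -0.07], [0, 0, 0, -0.07]]

```text
time: 15.43
ee_pos: [0.5172, -0.2305, 0.0427]
tool_rot: [-3.14, -0.001, 2.338]
force: [-0.3, -1.6, -0.5]
width: 0.0561
```

```bash
python3 s.py
```

```text
t 15.4333 q [ 0.944  0.705 -0.756  1.878  0.652  0.826  0.609] [ 0.5172 -0.2305  0.0427] [-1.7988e+02 -6.0000e-02  1.3395e+02] F [-0.31 -1.59 -0.54] T [-0.069 -0.03   0.009] w 0.05605857559419723
```

>>> drive_tool:
  commands:
    - [[0, 0, 0, -0.07], [0, 0, 0, -0.07], [0, 0, 0, -0.07], [0, 0, 0, -0.07], [0, 0, 0, -0.07]]

```text
time: 15.85
ee_pos: [0.517, -0.2302, 0.0426]
tool_rot: [-3.14, -0.002, 2.688]
force: [0.3, -0.0, 0.8]
width: 0.0562
```

```bash
python3 s.py;  python3 - <<'E'
from h import *
look('w6')
E
```

```text
t 15.85 q [ 0.995  0.738 -0.832  1.877  0.719  0.859  0.909] [ 0.517  -0.2302  0.0426] [-1.7992e+02 -1.2000e-01  1.5402e+02] F [ 0.29 -0.04  0.77] T [0.067 0.019 0.021] w 0.05624895237724804
```

View pics/w6.png

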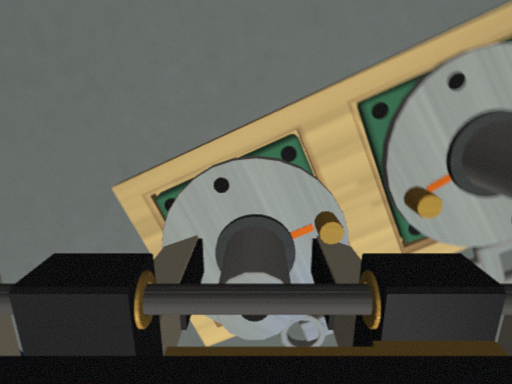

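The right hub is free, at about 0.02 N m. I'll finish its last few degrees, back off, rise and turn to yaw 90°.

>>> drive_tool:
  commands:
    - [[0, 0, 0, -0.05], [0, 0, 0, 0.1], [0, 0, -0.02, 0], [0, 0, -0.03, 0], [0, 0, -0.03, 0]]

```text
time: 16.32
ee_pos: [0.5167, -0.2294, 0.1226]
tool_rot: [-3.141, -0.004, 2.634]
force: [1.5, -0.8, 0.2]
width: 0.0563
```

>>> drive_tool:
  commands:
    - [[0, 0, -0.03, 0.12], [0, 0, -0.03, 0.12], [0, 0, -0.03, 0.12], [0, 0, -0.03, 0.12], [0, 0, -0.03, 0.12]]

```text
time: 16.73
ee_pos: [0.5177, -0.2296, 0.2742]
tool_rot: [-3.14, -0.001, 2.028]
force: [0.7, -1.1, -0.6]
width: 0.0563
```

>>> drive_tool:
  commands:
    - [[0, 0, 0, 0.12], [0, 0, 0, 0.12], [0, 0, 0, 0.12], [0, 0, 0, 0.107], [0, 0, 0, 0]]

```text
time: 17.15
ee_pos: [0.5179, -0.2298, 0.2728]
tool_rot: [-3.14, 0.001, 1.563]
force: [0.6, -0.1, 0.7]
width: 0.056
```

```bash
python3 s.py .56 .28 .3 90;  python3 - <<'E'
from fit import *
st,p,d,P=look('w7'); hubs(P,p,[(.5214,-.1045),(.5172,-.2297)])
E
```

```text
t 17.15 q [ 0.999  0.377 -0.801  1.702  0.29   1.187  0.115] [ 0.5179 -0.2298  0.2728] [-1.799e+02  4.000e-02  8.956e+01] F [ 0.63 -0.09  0.71] T [-0.04  -0.098  0.014] w 0.05600235260434633
tool delta [ 0.5101  0.0383 -0.0272] turn -0.0076
spig 972 0.5208 -0.105 rad 0.016 z 0.0885
plate 5671 0.5207 -0.105 rad 0.0499 z 0.0385
  pin 134 0.5157 -0.0669 0.0057 0.0544
  pin 98 0.5251 -0.1459 0.0055 0.0545
  mid [ 0.5204 -0.1064] ang 96.79192855799174 sep 0.0795940977475864
spig 720 0.5165 -0.2301 rad 0.0161 z 0.0884
plate 4156 0.5166 -0.2302 rad 0.0501 z 0.0385
  pin 93 0.5161 -0.1953 0.0024 0.0543
  pin 84 0.5184 -0.2712 0.0057 0.0543
  mid [ 0.5172 -0.2332] ang 91.753232219525 sep 0.07596183434202422
```

View pics/w7.png

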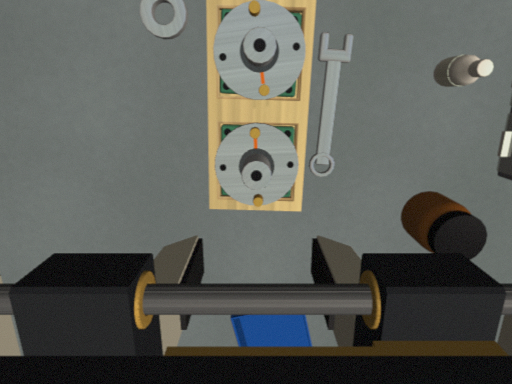

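>>> drive_tool:
  commands:
    - [[0.04, 0.003, 0, 0], [0.04, 0.003, 0, 0], [0.04, 0.003, 0, 0], [0.04, 0.003, 0, 0], [0.04, 0.003, 0, 0]]

```text
time: 17.62
ee_pos: [0.5331, -0.0281, 0.2725]
tool_rot: [-3.14, -0.0, 1.571]
force: [0.0, 0.9, -0.4]
width: 0.056
```

>>> drive_tool:
  commands:
    - [[0.04, 0.003, 0, 0], [0.04, 0.003, 0, 0], [0.04, 0.003, 0, 0], [0.04, 0.003, 0, 0], [0.04, 0.003, 0, 0]]

```text
time: 18.03
ee_pos: [0.5486, 0.1719, 0.2724]
tool_rot: [-3.14, -0.0, 1.571]
force: [1.2, -0.3, 0.5]
width: 0.0561
```

>>> drive_tool:
  commands:
    - [[0.02, 0.003, 0, 0], [0, 0, 0, 0], [0, 0, 0, 0], [0, 0, 0, 0]]

```text
time: 18.37
ee_pos: [0.5519, 0.189, 0.2719]
tool_rot: [-3.139, 0.001, 1.569]
force: [0.0, -0.2, -0.2]
width: 0.0558
```

```bash
python3 s.py .521 -.1049 .12 88;  python3 - <<'E'
from fit import *
st,p,d,P=look('w8')
hsv=cv2.cvtColor(p,cv2.COLOR_RGB2HSV);H,S,V=[hsv[...,i].astype(int) for i in range(3)]
red=((H<8)|(H>172))&(S>150)&(V>80)
rect(red,P,'tray all'); rect(red&(P[...,2]>.012),P,'top')
rect(red&(P[...,2]<.009)&(P[...,2]>.002),P,'floor')
hubs(P,p,[(.527,.0195),(.521,-.1049)])
E
```

```text
t 18.3667 q [ 0.302  0.446 -0.9    1.659  0.367  1.22  -0.682] [0.5519 0.189  0.2719] [-1.7983e+02  3.0000e-02  8.9900e+01] F [ 0.04 -0.15 -0.19] T [ 0.02  -0.093  0.025] w 0.05577743405125131
tool delta [-0.2939 -0.0304  0.1519] turn 0.0331
tray all 18452 ((0.591218113899231, 0.27156373858451843), (0.26708680391311646, 0.1275561898946762), 7.143352031707764) 0.015389195206993334
top 11142 ((0.5873509645462036, 0.2724612355232239), (0.2596084177494049, 0.12476488202810287), 7.175797462463379) 0.016411520693329962
floor 6480 ((0.5248674154281616, 0.26483583450317383), (0.09552758187055588, 0.09534767270088196), 7.220199108123779) 0.0045258969527149084
spig 201 0.5271 0.0152 rad 0.0153 z 0.0885
plate 1466 0.5266 0.0196 rad 0.0504 z 0.0383
  pin 75 0.5222 0.0555 0.0034 0.0541
  pin 27 0.5317 -0.0234 0.0042 0.0541
  mid [0.5269 0.0161] ang 96.91665585646501 sep 0.07944947964887021
spig 0 0.0 0.0 rad 0.0 z nan
plate 407 0.5209 -0.0726 rad 0.0378 z 0.0381
  return _methods._mean(a, axis=axis, dtype=dtype,
  ret = ret.dtype.type(ret / rcount)
```

View pics/w8.png

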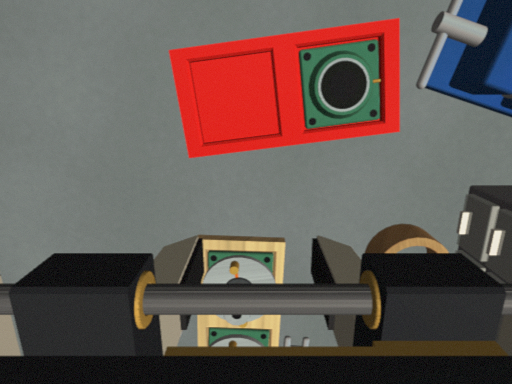

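The tray's free pocket is at about (235,97) in the picture. In world terms its centre is (0.525, 0.265) with yaw 7.2°. Back to the middle unit.

>>> drive_tool:
  commands:
    - [[-0.0367, -0.0038, 0.015, 0], [-0.0367, -0.0038, 0.015, 0], [-0.0367, -0.0038, 0.015, 0], [-0.0367, -0.0038, 0.015, 0], [-0.0367, -0.0038, 0.015, 0]]

```text
time: 18.83
ee_pos: [0.5314, 0.0026, 0.1967]
tool_rot: [-3.139, 0.001, 1.566]
force: [0.9, -0.3, 0.4]
width: 0.0561
```

>>> drive_tool:
  commands:
    - [[-0.0367, -0.0038, 0.02, 0], [-0.0367, -0.0038, 0.02, 0], [-0.0367, -0.0038, 0.02, 0], [0, 0, 0.01, 0.033], [0, 0, 0, 0]]

```text
time: 19.25
ee_pos: [0.5171, -0.1081, 0.125]
tool_rot: [-3.134, 0.0, 1.525]
force: [-0.4, 1.1, 0.1]
width: 0.0558
```

>>> drive_tool:
  commands:
    - [[0, 0, 0, 0], [0, 0, 0, 0]]

```text
time: 19.42
ee_pos: [0.5208, -0.1021, 0.1286]
tool_rot: [-3.14, -0.001, 1.537]
force: [-0.5, 0.5, 0.4]
width: 0.0561
```

```bash
python3 s.py .521 -.105 .05 88;  python3 - <<'E'
from fit import *
st,p,d,P=look('w9'); hubs(P,p,[(.521,-.1049)])
E
```

```text
t 19.4167 q [ 0.764  0.5   -0.779  1.926  0.445  0.897 -0.273] [ 0.5208 -0.1021  0.1286] [-1.7993e+02 -3.0000e-02  8.8040e+01] F [-0.49  0.47  0.41] T [ 0.006 -0.159  0.001] w 0.056112900295489335
tool delta [-0.0029  0.0003  0.0786] turn 0.0008
spig 1894 0.5211 -0.1048 rad 0.0161 z 0.0884
plate 8754 0.5209 -0.1051 rad 0.0502 z 0.0385
  pin 230 0.5161 -0.0652 0.006 0.0545
  pin 208 0.527 -0.1501 0.0014 0.0542
  mid [ 0.5216 -0.1076] ang 97.28577375068993 sep 0.08561148777765908
```

View pics/w9.png

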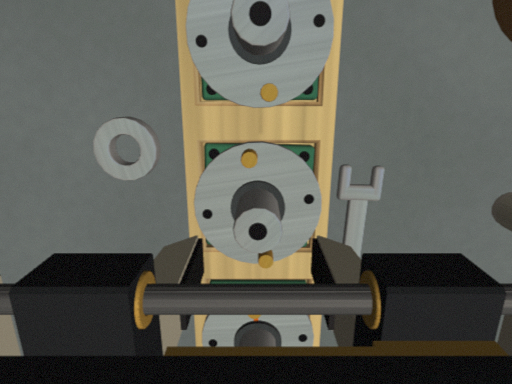

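>>> drive_tool:
  commands:
    - [[-0.0029, 0.0003, 0.02, 0], [0, 0, 0.02, 0], [0, 0, 0.015, 0], [0, 0, 0.008, 0], [0, 0, 0.006, 0]]

```text
time: 19.88
ee_pos: [0.5207, -0.1043, 0.0586]
tool_rot: [-3.139, -0.001, 1.538]
force: [0.4, 0.0, -0.1]
width: 0.0561
```

>>> drive_tool:
  commands:
    - [[0, 0, 0.006, 0], [0, 0, 0.004, 0], [0, 0, 0, 0], [0, 0, 0, 0], [0, 0, 0, 0]]

```text
time: 20.3
ee_pos: [0.5208, -0.1054, 0.0491]
tool_rot: [-3.14, -0.0, 1.535]
force: [0.6, -0.6, -0.3]
width: 0.0558
```

>>> drive_tool:
  commands:
    - [[0, 0, 0, 0], [0, 0, 0, 0], [0, 0, 0, 0], [0, 0, 0, 0], [0, 0, 0, 0]]
  hand: 1.0
  grip_force: 30

```text
time: 20.72
ee_pos: [0.5208, -0.1054, 0.0488]
tool_rot: [-3.14, -0.0, 1.535]
force: [1.5, -0.3, -0.1]
width: 0.0318
```

```bash
python3 s.py .521 -.105 .05 88
```

```text
t 20.7167 q [ 0.692  0.618 -0.686  1.964  0.562  0.759 -0.361] [ 0.5208 -0.1054  0.0488] [-1.7991e+02 -3.0000e-02  8.7970e+01] F [ 1.51 -0.34 -0.14] T [-0.015 -0.391  0.05 ] w 0.03176213390911456
tool delta [ 0.0004  0.0001 -0.0012] turn -0.0006
```

>>> drive_tool:
  commands:
    - [[0, 0, -0.004, 0], [0, 0, -0.006, 0], [0, 0, -0.008, 0], [0, 0, -0.01, 0], [0, 0, 0, 0]]
  grip_force: 40

```text
time: 21.13
ee_pos: [0.5204, -0.1054, 0.0783]
tool_rot: [-3.139, 0.0, 1.535]
force: [0.8, 0.1, -7.0]
width: 0.0313
```

>>> drive_tool:
  commands:
    - [[0, 0, -0.02, 0], [0, 0, -0.02, 0], [0, 0, -0.02, 0], [0, 0, -0.02, 0], [0, 0, -0.02, 0]]

```text
time: 21.55
ee_pos: [0.5192, -0.1053, 0.1772]
tool_rot: [-3.137, -0.0, 1.535]
force: [0.2, -0.9, -7.9]
width: 0.0312
```

```bash
python3 s.py .5251 .2643 .17 97.35; python3 - <<'E'
from h import *
look('w10')
E
```

```text
t 21.55 q [ 0.811  0.434 -0.823  1.887  0.378  0.989 -0.216] [ 0.5192 -0.1053  0.1772] [-1.7972e+02 -2.0000e-02  8.7970e+01] F [ 0.22 -0.9  -7.94] T [-0.093 -0.192 -0.002] w 0.031246573580078506
tool delta [ 0.3695 -0.0072  0.0072] turn -0.1636
```

View pics/w10.png

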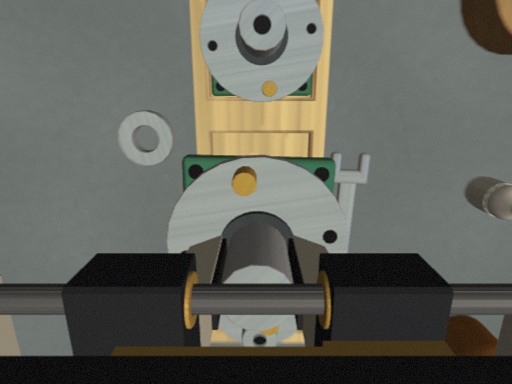

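The unit is up, with its green housing square at (260,175). Carrying it to the tray.

>>> drive_tool:
  commands:
    - [[0.008, 0, 0, 0], [0.018, 0, 0, 0], [0.028, 0, 0, 0], [0.032, 0, 0, 0], [0.032, 0, 0, 0]]

```text
time: 22.02
ee_pos: [0.5229, 0.0134, 0.1747]
tool_rot: [-3.136, -0.0, 1.534]
force: [1.7, 1.3, -7.5]
width: 0.0313
```

>>> drive_tool:
  commands:
    - [[0.032, 0, 0, 0], [0.032, 0, 0, 0], [0.032, 0, 0, 0], [0.032, -0.003, 0, 0], [0.032, -0.004, 0, 0]]

```text
time: 22.43
ee_pos: [0.5217, 0.174, 0.1747]
tool_rot: [-3.136, 0.0, 1.535]
force: [1.3, 0.2, -8.7]
width: 0.0314
```

>>> drive_tool:
  commands:
    - [[0.032, 0, 0, 0], [0.026, 0, 0, 0], [0.02, 0, 0, 0], [0.012, 0, 0, 0], [0, 0, 0, 0]]

```text
time: 22.85
ee_pos: [0.5243, 0.2666, 0.1754]
tool_rot: [-3.136, -0.002, 1.54]
force: [-0.5, 0.6, -8.6]
width: 0.0315
```

>>> drive_tool:
  commands:
    - [[0, 0, 0, -0.04], [0, 0, 0, -0.06], [0, 0, 0, -0.064], [0, 0, 0, 0], [0, 0, 0, 0]]

```text
time: 23.27
ee_pos: [0.5263, 0.2608, 0.1756]
tool_rot: [-3.137, 0.001, 1.696]
force: [0.8, 0.2, -8.1]
width: 0.0312
```

```bash
python3 s.py .5251 .2643 .09 97.35; python3 - <<'E'
from h import *
st,p,d,P=look('w11')
z=P[...,2]
hsv=cv2.cvtColor(p,cv2.COLOR_RGB2HSV)
m=(abs(z-(st['ee_pos'][2]-.049+.016))<.004)&(hsv[...,0]>50)&(hsv[...,0]<95)&(hsv[...,1]>60)
q=P[m]; print(len(q), cv2.minAreaRect(q[:,:2].astype(np.float32)), q[:,:2].min(0),q[:,:2].max(0))
E
```

```text
t 23.2667 q [ 0.14   0.565 -0.871  1.747  0.485  1.065 -0.775] [0.5263 0.2608 0.1756] [-1.7974e+02  3.0000e-02  9.7170e+01] F [ 0.77  0.18 -8.13] T [ 0.012 -0.135  0.031] w 0.03123798909628607
tool delta [ 0.0036 -0.0008  0.0856] turn -0.0032
1125 ((0.5229901671409607, 0.29654526710510254), (0.0883876234292984, 0.019896721467375755), 6.250397682189941) [0.47871117 0.28187271] [0.56800444 0.31012946]
```

View pics/w11.png

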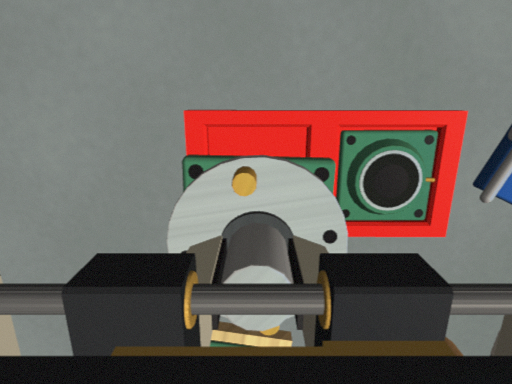

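>>> drive_tool:
  commands:
    - [[0.0036, -0.0008, 0.01, -0.003], [0, 0, 0.02, 0], [0, 0, 0.02, 0], [0, 0, 0.02, 0], [0, 0, 0.01, 0]]

```text
time: 23.73
ee_pos: [0.5236, 0.2648, 0.0935]
tool_rot: [-3.135, 0.001, 1.701]
force: [-0.9, -1.1, -9.7]
width: 0.0315
```

>>> drive_tool:
  commands:
    - [[0, 0, 0.006, 0], [0, 0, 0, 0], [0, 0, 0, 0], [0, 0, 0, 0]]

```text
time: 24.07
ee_pos: [0.5261, 0.2669, 0.0919]
tool_rot: [-3.141, -0.002, 1.702]
force: [-0.1, 0.1, -7.9]
width: 0.0313
```

```bash
python3 s.py .5251 .2643 .06 97.35; python3 - <<'E'
from h import *
st,p,d,P=look('w12')
z=P[...,2]
hsv=cv2.cvtColor(p,cv2.COLOR_RGB2HSV)
m=(abs(z-(st['ee_pos'][2]-.049+.016))<.004)&(hsv[...,0]>50)&(hsv[...,0]<95)&(hsv[...,1]>60)
q=P[m]; r=cv2.minAreaRect(q[:,:2].astype(np.float32));print(len(q),r,cv2.boxPoints(r).round(4).tolist())
E
```

```text
t 24.0667 q [ 0.075  0.668 -0.798  1.801  0.586  0.926 -0.851] [0.5261 0.2669 0.0919] [-1.7997e+02 -1.0000e-01  9.7530e+01] F [-0.1   0.1  -7.87] T [-0.006 -0.087 -0.059] w 0.031331906406669004
tool delta [-0.0024 -0.0013  0.0319] turn 0.0032
1112 ((0.522725522518158, 0.30299198627471924), (0.08806543797254562, 0.019044548273086548), 6.048774719238281) [[0.4778999984264374, 0.3077999949455261], [0.4799000024795532, 0.2888999879360199], [0.5674999952316284, 0.29820001125335693], [0.565500020980835, 0.31709998846054077]]
```

View pics/w12.png

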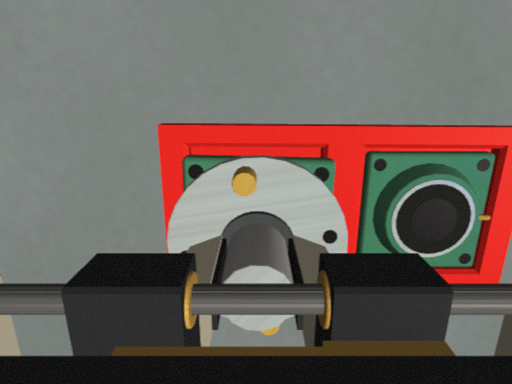

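```bash
cat > ed.py <<'E'
from h import *
def edges(tag):
    st,p,d,P=load(tag)
    z=P[...,2]; hsv=cv2.cvtColor(p,cv2.COLOR_RGB2HSV)
    g=(hsv[...,0]>50)&(hsv[...,0]<95)&(hsv[...,1]>60)&(abs(z-(st['ee_pos'][2]-.049+.016))<.006)
    g[:,:170]=0; g[:,350:]=0
    red=((hsv[...,0]<8)|(hsv[...,0]>172))&(hsv[...,1]>150)&(hsv[...,2]>80)
    def far(m,cols,n):
        L=[]
        for u in cols:
            v=np.where(m[:,u])[0]
            if len(v): L.append(P[v[0],u])
        L=np.array(L); k=np.polyfit(L[:,0],L[:,1],1); r=L[:,1]-np.polyval(k,L[:,0]); L=L[abs(r)<.003]; k=np.polyfit(L[:,0],L[:,1],1)
        print(n,len(L),'angle',np.degrees(np.arctan(k[0])).round(2),'y at x=.525',np.polyval(k,.525).round(4),'z',np.median(L[:,2]).round(4)); return k
    far(g,range(195,325),'housing back'); far(red&(abs(z-.016)<.004),range(175,490),'tray back'); far(red&(z<.0065)&(z>.001),range(195,320),'floor back')
    # side extents of housing corners
    q=P[g]; yaw=np.radians(7.2); a=q[:,:2]@np.array([np.cos(yaw),np.sin(yaw)]); t=np.array([.5251,.2647])@np.array([np.cos(yaw),np.sin(yaw)])
    print('housing along tray x rel pocket',(a-t).min().round(4),(a-t).max().round(4)); 
    print('pocket half to back',.2647+.0475/np.cos(yaw))
E
python3 -c "
from ed import *
edges('w11');edges('w12')"
```

```text
housing back 80 angle 5.91 y at x=.525 0.3062 z 0.1399
tray back 284 angle 7.06 y at x=.525 0.3273 z 0.0162
floor back 100 angle 7.19 y at x=.525 0.3114 z 0.0045
housing along tray x rel pocket -0.0423 0.046
pocket half to back 0.3125775286134416
housing back 80 angle 6.31 y at x=.525 0.3124 z 0.0566
tray back 315 angle 7.19 y at x=.525 0.3276 z 0.0157
floor back 125 angle 7.34 y at x=.525 0.3109 z 0.0044
housing along tray x rel pocket -0.0415 0.0464
pocket half to back 0.3125775286134416
```

>>> drive_tool:
  commands:
    - [[-0.0024, -0.0018, 0.006, -0.015], [0, 0, 0.008, 0], [0, 0, 0.008, 0], [0, 0, 0.004, 0], [0, 0, 0, 0]]

```text
time: 24.53
ee_pos: [0.5226, 0.2626, 0.063]
tool_rot: [-3.136, 0.0, 1.717]
force: [-0.4, -0.8, -9.1]
width: 0.0313
```

>>> drive_tool:
  commands:
    - [[0, 0, 0, 0], [0, 0, 0, 0]]

```text
time: 24.7
ee_pos: [0.5238, 0.2638, 0.0648]
tool_rot: [-3.139, -0.001, 1.717]
force: [0.2, 0.0, -7.6]
width: 0.0315
```

```bash
python3 s.py .5248 .2644 .0488 98.2; python3 - <<'E'
from ed import *
look('w13'); edges('w13')
E
```

```text
t 24.7 q [ 0.062  0.701 -0.774  1.82   0.62   0.883 -0.859] [0.5238 0.2638 0.0648] [-1.7986e+02 -7.0000e-02  9.8400e+01] F [ 0.16  0.01 -7.65] T [ 0.02  -0.111 -0.017] w 0.03152845739603951
tool delta [0.0004 0.0011 0.016 ] turn 0.0035
housing back 80 angle 7.11 y at x=.525 0.3096 z 0.0296
tray back 315 angle 7.18 y at x=.525 0.3276 z 0.0153
floor back 125 angle 7.15 y at x=.525 0.3108 z 0.0045
housing along tray x rel pocket -0.0448 0.0437
pocket half to back 0.3125775286134416
```

View pics/w13.png

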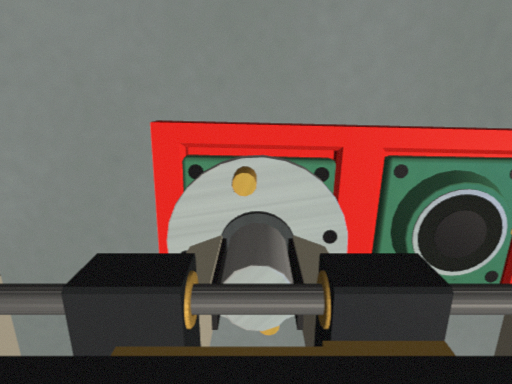

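The housing is square to the pocket (7.1° against 7.2°) and centred within about 1 mm. I'll lower it gently.

>>> drive_tool:
  commands:
    - [[0.0005, 0.0007, 0.002, 0.001], [0, 0, 0.003, 0], [0, 0, 0.003, 0], [0, 0, 0.002, 0], [0, 0, 0, 0]]

```text
time: 25.17
ee_pos: [0.5238, 0.2637, 0.054]
tool_rot: [-3.138, -0.0, 1.716]
force: [0.3, 0.1, -8.9]
width: 0.0315
```

```bash
python3 s.py .5248 .2644 .0488 98.2
```

```text
t 25.1667 q [ 0.053  0.716 -0.762  1.822  0.633  0.868 -0.87 ] [0.5238 0.2637 0.054 ] [-1.7979e+02 -2.0000e-02  9.8330e+01] F [ 0.25  0.12 -8.94] T [-0.017 -0.065  0.02 ] w 0.031470517097678265
tool delta [0.0006 0.001  0.0052] turn 0.0023
```

>>> drive_tool:
  commands:
    - [[0, 0, 0.0015, 0], [0, 0, 0.0015, 0], [0, 0, 0.001, 0], [0, 0, 0, 0], [0, 0, 0, 0]]

```text
time: 25.58
ee_pos: [0.5242, 0.264, 0.0507]
tool_rot: [-3.139, -0.001, 1.716]
force: [0.7, 0.3, -8.5]
width: 0.0315
```

>>> drive_tool:
  commands:
    - [[0, 0, 0.001, 0], [0, 0, 0, 0], [0, 0, 0, 0]]

```text
time: 25.83
ee_pos: [0.5243, 0.2641, 0.0498]
tool_rot: [-3.139, -0.001, 1.716]
force: [0.6, -0.4, -9.4]
width: 0.0312
```

```bash
python3 s.py .5248 .2644 .0488 98.2
```

```text
t 25.8333 q [ 0.05   0.722 -0.757  1.823  0.639  0.861 -0.874] [0.5243 0.2641 0.0498] [-1.7985e+02 -5.0000e-02  9.8340e+01] F [ 0.64 -0.39 -9.41] T [ 0.044 -0.062 -0.021] w 0.03119631024615768
tool delta [0.0003 0.0006 0.001 ] turn 0.0024
```

>>> drive_tool:
  commands:
    - [[0, 0, 0.0007, 0], [0, 0, 0, 0], [0, 0, 0, 0]]

```text
time: 26.08
ee_pos: [0.5243, 0.264, 0.049]
tool_rot: [-3.139, -0.001, 1.716]
force: [0.3, 0.3, -9.2]
width: 0.0318
```

>>> drive_tool:
  commands:
    - [[0, 0, 0.0005, 0], [0, 0, 0, 0], [0, 0, 0, 0]]

```text
time: 26.33
ee_pos: [0.5243, 0.2641, 0.0488]
tool_rot: [-3.139, -0.001, 1.716]
force: [-2.3, -1.0, -5.0]
width: 0.0314
```

>>> drive_tool:
  commands:
    - [[0, 0, 0.0005, 0], [0, 0, 0, 0], [0, 0, 0, 0]]

```text
time: 26.58
ee_pos: [0.5243, 0.2641, 0.0487]
tool_rot: [-3.139, -0.0, 1.716]
force: [-4.1, -2.9, 5.0]
width: 0.0318
```

It touched the floor exactly at the expected height. I'll relieve the load and release.

>>> drive_tool:
  commands:
    - [[0, 0, -0.0006, 0], [0, 0, 0, 0], [0, 0, 0, 0]]

```text
time: 26.83
ee_pos: [0.5243, 0.2641, 0.0488]
tool_rot: [-3.139, -0.001, 1.716]
force: [-4.0, -1.9, 0.7]
width: 0.0316
```

>>> drive_tool:
  commands:
    - [[0, 0, 0, 0], [0, 0, 0, 0], [0, 0, 0, 0], [0, 0, 0, 0], [0, 0, 0, 0]]
  hand: 0.39

```text
time: 27.25
ee_pos: [0.5247, 0.2644, 0.0489]
tool_rot: [-3.14, -0.001, 1.716]
force: [-0.1, 0.3, -0.3]
width: 0.0555
```

>>> drive_tool:
  commands:
    - [[0, 0, -0.005, 0], [0, 0, -0.01, 0], [0, 0, -0.02, 0], [0, 0, -0.03, 0], [0, 0, -0.03, 0]]

```text
time: 27.67
ee_pos: [0.5239, 0.264, 0.1449]
tool_rot: [-3.138, -0.001, 1.717]
force: [0.5, 0.5, 1.0]
width: 0.056
```

>>> drive_tool:
  commands:
    - [[0, 0, -0.035, 0], [0, 0, -0.035, 0], [0, 0, -0.035, 0], [0, 0, 0, 0], [0, 0, 0, 0]]

```text
time: 28.08
ee_pos: [0.526, 0.2652, 0.2521]
tool_rot: [3.138, -0.002, 1.716]
force: [0.5, 0.1, -0.4]
width: 0.0561
```

```bash
python3 s.py; python3 - <<'E'
from fit import *
st,p,d,P=look('w14'); hubs(P,p,[(.525,.2645)])
hsv=cv2.cvtColor(p,cv2.COLOR_RGB2HSV)
r=np.hypot(P[...,0]-.525,P[...,1]-.2645)
g=(hsv[...,0]>50)&(hsv[...,0]<95)&(hsv[...,1]>60)&(r<.07)&(r>.055)
print('flange top z (expect .016)',np.median(P[g][:,2]),len(P[g]))
p,d=vision.capture('top');cv2.imwrite('pics/top1.png',cv2.resize(p[80:272,130:386,::-1],(768,576)))
p,d=vision.capture('scene');cv2.imwrite('pics/scene1.png',p[:,:,::-1])
E
```

```text
t 28.0833 q [ 0.179  0.486 -0.93   1.674  0.415  1.19  -0.707] [0.526  0.2652 0.2521] [ 1.7981e+02 -1.1000e-01  9.8350e+01] F [ 0.49  0.06 -0.42] T [-0.071 -0.066  0.003] w 0.056071290122688175
spig 803 0.5243 0.2646 rad 0.0161 z 0.0885
plate 4546 0.5242 0.2646 rad 0.0501 z 0.0385
  pin 104 0.5122 0.3027 0.0062 0.0545
  pin 89 0.5358 0.2271 0.0059 0.0542
  mid [0.524  0.2649] ang 107.34375995938186 sep 0.07920613439529484
flange top z (expect .016) 0.332929757289815 518
```

View pics/w14.png

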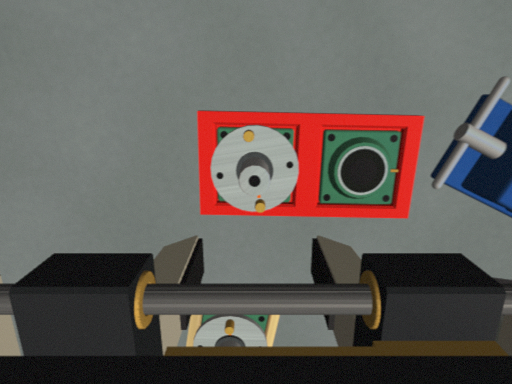

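View pics/top1.png

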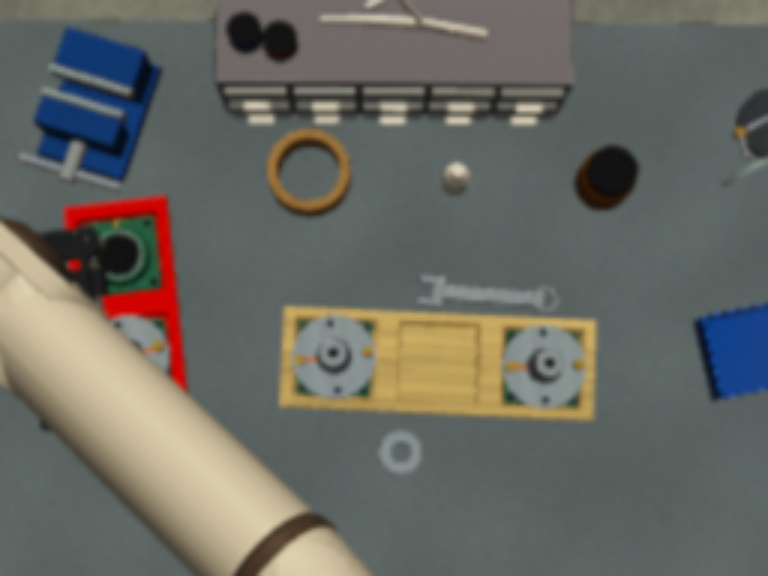

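View pics/scene1.png

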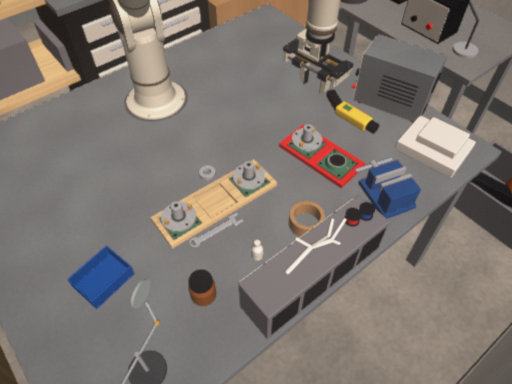

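Seated: the spigot top is at 0.0885 and the plate at 0.0385, the same heights as in the rack. The gripper is clear, so I'm handing in.

```bash
python3 -c "
from plant import job
print(job.sign_off())"
```

```text
the job is handed in; nothing more can be done
None
```

The stiff bearing was the middle one. It now sits fully home, flange down, in the free pocket of the red tray, and the job is handed in at about 28 s of the 72 s allowed.

**Turning the hubs:** each hub was pushed round by both pins while its unit stood in its pocket, and left turned.

| Hub | Turned by | Torque felt |
|---|---|---|
| Left | about 92° | 0.04 N m or less, sensor noise level |
| Middle | about 90° | about 0.19–0.20 N m, stiff |
| Right | about 93° | about 0.02 N m, noise level |

**Seating:** the unit lowered without resistance until it touched the floor at the same tool height it had in the rack. The most it was pressed was about 14 N for a moment on touchdown, which I relieved before letting go. Afterwards its plate stood at 38.5 mm and its spigot at 88.5 mm, matching the rack readings, and it was within about 1 mm of the pocket centre.

**Final views:** the left and right units are still in the rack. Everything I could see on the bench looks where it was, though the arm hid part of the tray from the top camera. I checked the bystanders by eye only, without re-measuring them.

**Checks that failed or disagreed:**
- My separate reading of the flange height picked up the wrong pixels, so it says nothing. Seating rests on the plate, spigot and contact heights.
- The yaw joint ran to the edge of its range (-2.567 against -2.57) early on, above the left hub before any pushing. I turned the other way from there.

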